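# Slide a thin chopping board off the butcher's block and stand it in the dish rack

### The job

The thin white chopping board lies flat on the butcher's block, too wide to span and with nothing to get hold of. Press on it and slide it towards you until its near edge sticks out a good 3 cm past the block's front edge, pinch it there, and stand it on edge in a free bay of the wire dish rack, then let go. Do not let the board fall on the way, and leave everything else where it stands.

Things in the scene. Friction and masses are not known exactly. Their poses are not given: they have to be found in the camera images.
- board_centre (a point): centre (half-way up) of the thin rigid chopping board: plain white plastic, 120 mm along its x, 170 mm along its y, 5 mm thick (z), 80 to 150 g, with a 36 x 14 mm hanging slot near its +y end. It starts flat on the block, z up, x pointing away from the robot within 0.5 rad. Pressed on with 5 to 15 N it follows the fingertip, at times slipping a little
- board_near (a point): middle of the board's long edge nearest the robot at the start (60 mm from its centre, along the board's own -x), half-way up its thickness; same axes as the board
- block_edge (a point): middle of the front top edge of the butcher's block, a fixed wooden slab 260 mm deep (x, away from the robot within 0.2 rad) and 360 mm wide (y), its flat top 90 mm above the counter, running from this edge along +x; below the edge the front face goes straight down
- rack_bay (a point): centre of the fixed wire dish rack, on the floor wires of its middle bay, 27 mm above the counter. Seven bays follow each other along the rack's x (away from the robot within 0.25 rad) at 32 mm pitch; each runs along the rack's y. The two end bays, 96 mm from the middle, hold plates; the five others are free
- rack: the same wire rack, origin on the counter under its centre, axes as above. Each bay is 28 mm wide in the clear between upside-down U wires 4 mm thick, 100 mm wide in y, reaching 107 mm above the counter. The floor wires reach 115 mm to each side in y. A board put in a bay stands on the floor wires and leans on a U wire
- plate_front: white side plate 140 mm across and 14 mm thick standing in the rack's end bay nearest the robot; origin at its foot, 2 mm off the floor wires; its top about 170 mm above the counter; leave alone
- plate_back: the like in the rack's far end bay; leave alone
- salt_jar: glass jar with steel lid, 42 mm across, 75 mm tall, standing upright on the block's far left corner; origin at the centre of its underside; leave alone
- spatula: kitchen spatula lying at the right side of the counter, 240 mm long; origin at its underside; leave alone
- mug: white mug 80 mm across, 95 mm tall, left on the counter; origin at the centre of its underside; leave alone
- bowl: white bowl 140 mm across, 60 mm tall, right on the counter; origin at the centre of its underside; leave alone
- jar: glass jar with red lid, 72 mm across, 100 mm tall, at the back of the counter; origin at the centre of its underside; leave alone
Mind the look-alikes: they are no part of the job. Of the things that look like the part that bears board_centre, the larger one is meant.

How it is judged:
On the way, in this order (a step that is already met when the one before it is completed fails the run):
1. the board, still lying flat on the block, sticks out at least 2 cm past the block's front edge (x of board_near in the frame of block_edge below -0.02 m and y of board_near in the frame of block_edge between -0.18 and 0.18 m and angle between board_centre's own z axis and vertical below 0.12 rad and height (world z) of board_centre between 0.085 and 0.1 m), for 0.2 s.
2. the board is pinched and lifted clear of the block (height (world z) of board_centre above 0.14 m), for 0.2 s.
At the end, for the whole second after the job is handed in: the board stands on edge on the floor wires in a free bay of the rack: its centre within 60 mm of the rack centre along the bay and 90 mm across the bays, 45 to 95 mm above the floor wires, facing along the rack within 0.45 rad (leaning on a wire is fine), let go and at rest (x of board_centre in the frame of rack_bay between -0.09 and 0.09 m and y of board_centre in the frame of rack_bay between -0.06 and 0.06 m and z of board_centre in the frame of rack_bay between 0.045 and 0.095 m and angle between the z axis of board_centre and the x axis of rack_bay, either way round below 0.45 rad and linear speed of board below 0.02 m/s); the robot touches nothing.
It fails at once if the board falls to the counter (height (world z) of board_centre below 0.05 m).
It fails at once if a plate in the rack, the salt jar or another bystander is moved more than 3 cm (distance of any of plate_front, plate_back, salt_jar, spatula, mug, bowl, jar from where it was at the start of the episode above 0.03 m).
It also fails if it takes over 64 s, if anything falls off the work surface, if the arm or the gripper's body presses on something with over 40 N, if the wrist force passes 120 N, or if a joint passes its speed limit or range.

### The arm

A 7-joint arm with a two-finger parallel gripper is mounted at the origin on the work surface. World frame = base frame: x ahead of the robot, y to its left, z up, the work surface at z = 0. Lengths are in m, angles in rad, forces in N, time in s.
With the tool pointing down it reaches from about 0.4 to 0.85 m from the base axis. Payload 10.4 kg.
Tool frame: the origin (TCP) lies midway between the tips of the shut fingers; the grasp point (between the pads) lies 19 mm behind it; z points along the fingers, y is the line along which they close (so a half turn about z gives the same grasp; the last joint's range is limited). The gripper opens to 87 mm and grips with 3 to 60 N. Pads are 19 mm wide; open, the fingers measure 117 mm over their backs; the gripper's body (75 mm by 190 mm) begins 51 mm behind the grasp point.
Start: joints at [1.243, 0.332, -0.065, 1.46, 0.022, 1.35, -0.088], TCP at [0.188, -0.596, 0.223] pointing down, gripper open.
Joint ranges: [-2.6, 2.6], [-0.5, 2.12], [-1.47, 1.34], [0.16, 2.42], [-1.27, 4.41], [0.06, 2.06], [-2.6, 2.6]. Speed limits (rad/s): [2.22, 2.22, 2.79, 2.79, 3.14, 3.14, 3.14].

### API

Orientations are given as a unit quaternion [x, y, z, w].
In Python, from bench import r gives the robot as it stands.
- The arm moves only by the tool arm_command, never from a script. Its arguments are lists of equal length, an entry for each row: "xyz": the shift along the world's x, y, z in m, a list of three; "rot": the turn, a rotation vector about the world's x, y, z in rad, a list of three. In form: {"xyz": [[tx, ty, tz], ...], "rot": [[ax, ay, az], ...]}. A call has 1 to 20 rows; each row is the pose to reach, as a shift and turn from the pose commanded when the call began; what a row does not reach only later rows make up. A row lasts 1/12 s, in which the tool goes at most 41.7 mm and 7.16 degrees, less where a joint would pass 70% of its speed; a pose out of reach is approached as far as the arm can. A call with a gripper value outside its range is refused whole. "grip" is the opening, from 0 (shut) to 1 (fully open), set as the call begins (left out, the last holds). The fingers move at their own pace and stop on an object; "squeeze" is the grip in N (left out, the last holds). Time passes only in rows, so rows that repeat a pose let the fingers close. It gives the time, the measured TCP pose, the force, the opening and the grip force at its end, in the units of the state.
- r.read_state(): the state, without advancing time (a new reading comes with each control period).
- r.camera(name): name is "scene" or "top"; returns the picture (420x560x3 uint8, red, green, blue); there is no depth.
- r.camera_model(name): a dict with "fx", "fy", "cx", "cy" (pixels), "T" (4x4, takes a point from camera to world coordinates). Camera axes: x right, y up, looking along -z (the intrinsics and any distortion apply to the point x, -y, -z); pixel columns grow to the right and rows downward; lengths in m; the calibration is good to about 2 mm. A picture is of the moment at which its call begins. camera_model takes no time and is no camera call.
- r.close_job(): hands the job in; it is judged then, once.
Trained networks look in the newest picture that a camera, given by its name, has taken for a name from the list of things; names that differ only in an ending like _2 or _b are one class to them, and where a whole thing is asked for, a point or a joint stands for the part that bears it (a point fixed in the world has none). Each returns a list of dicts, best first, with "conf" (0 to 1); they miss things now and then, are a little off and sometimes report something else, mostly with a low value. They report only what shows in the picture. A call takes as long as a camera call. They do not tell look-alikes from the thing itself.
- r.look_for(label, camera): "at" ([x, y, z] in m, in the coordinates of the camera as it stood for that picture, good to about 4 mm: the middle of the surface that is visible of it).
- r.spot_point(label, camera): "at" ([x, y, z] in m, in the coordinates of the camera as it stood for that picture, good to about 4 mm: a listed point, or the origin of a listed thing).
The state is a dict: "time": time; "joint_positions": joint angles; "joint_vel": joint speeds; "joint_torque": joint torques, N m; "ee_pos": TCP position; "eef_rot": TCP orientation; "ft_force": force on the tool from outside, world axes, zero at the start; "torque": the same for the moment, N m; "width": finger opening in m; "grip_force": force on a finger pad.
Only numpy, scipy, OpenCV 4.12 (cv2) and the standard library are available. Lean on these libraries where they do the work, as an engineer would, in place of code of your own. Each camera call takes 0.05 s, during which the arm holds its last target. There are 200 camera calls.

## Working session

There is one attempt and no reset: what is moved stays moved. The work goes in short steps, Python scripts to look and compute and a tool call to move; the robot and the scene stay as the last step left them, time stands still between calls to the robot, and variables do not carry over. Pictures are saved under pics/ and viewed, at most 10 in all, crops included, and the job is handed in when it is done.

Besides the shell and the picture viewer there is one more tool, called after "Request:" as a command line: name --argument value ..., lists and objects as JSON in quotes. arm_command: Moves the arm, as the interface text tells. Its arguments: {"type":"object","properties":{"xyz":{"type":"array"},"rot":{"type":"array"},"grip":{"type":"number"},"squeeze":{"type":"number"}},"required":["xyz","rot"]}

```bash
mkdir -p pics; ls; cat > h.py <<'E'
import numpy as np, cv2
from bench import r
def w(cam,p):
    T=np.array(r.camera_model(cam)["T"]); return (T@np.r_[p,1])[:3]
def snap(cam,name):
    im=r.camera(cam); cv2.imwrite(f"pics/{name}.png",im[:,:,::-1]); return im
def ray(cam,u,v,z):
    m=r.camera_model(cam);T=np.array(m["T"])
    d=T[:3,:3]@np.array([(u-m["cx"])/m["fx"],-(v-m["cy"])/m["fy"],-1]); o=T[:3,3]
    return o+d*(z-o[2])/d[2]
def proj(cam,p):
    m=r.camera_model(cam);q=np.linalg.inv(np.array(m["T"]))@np.r_[p,1]
    return np.array([m["cx"]+m["fx"]*q[0]/-q[2],m["cy"]-m["fy"]*q[1]/-q[2]])
E
python3 - <<'E'
from h import *
np.set_printoptions(precision=4,suppress=True)
a=snap("scene","s0");b=snap("top","t0")
print(r.camera_model("top"))
for c in("scene","top"):
  for l in("board_centre","board_near","block_edge","rack_bay","rack","plate_front","plate_back","salt_jar"):
    print(c,l,[(w(c,d["at"]).round(4),round(d["conf"],2)) for d in r.spot_point(l,c)[:3]])
s=r.read_state();print(s["time"],s["ee_pos"],s["eef_rot"],s["width"])
E
```

```text
pics
{'fx': 441.8340261036168, 'fy': 441.8340261036168, 'cx': 277.22857184715485, 'cy': 204.3120129097119, 'T': array([[-0.0012,  0.9972, -0.0749,  0.4716],
       [-1.    , -0.0004,  0.0098, -0.0107],
       [ 0.0098,  0.0749,  0.9971,  1.7128],
       [ 0.    ,  0.    ,  0.    ,  1.    ]])}
scene board_centre [(array([ 0.6197, -0.2453,  0.0915]), 0.89), (array([ 0.3837, -0.0818,  0.0045]), 0.88)]
scene board_near [(array([ 0.5564, -0.2442,  0.0888]), 0.58), (array([ 0.4077, -0.0462,  0.0001]), 0.57)]
scene block_edge [(array([ 0.5085, -0.2309,  0.0859]), 0.77), (array([0.5942, 0.2031, 0.021 ]), 0.39)]
scene rack_bay [(array([0.5936, 0.2031, 0.0222]), 0.65)]
scene rack [(array([0.5925, 0.2026, 0.0019]), 0.85)]
scene plate_front [(array([0.4956, 0.2156, 0.0209]), 0.72), (array([ 0.511 , -0.2329,  0.0853]), 0.42)]
scene plate_back [(array([0.6887, 0.1947, 0.0229]), 0.89)]
scene salt_jar [(array([ 0.7362, -0.1013,  0.0905]), 0.63)]
top board_centre [(array([ 0.3891, -0.0826, -0.0014]), 0.7), (array([ 0.6256, -0.246 ,  0.0876]), 0.61), (array([0.6892, 0.189 , 0.0259]), 0.18)]
top board_near [(array([ 0.4127, -0.0517,  0.0038]), 0.7), (array([ 0.5632, -0.2516,  0.0962]), 0.61)]
top block_edge [(array([ 0.5203, -0.2353,  0.0918]), 0.91), (array([ 0.7992, -0.0315,  0.0024]), 0.61)]
top rack_bay [(array([0.5942, 0.1994, 0.0248]), 0.68)]
top rack [(array([ 0.372 , -0.5223,  0.0021]), 0.44)]
top plate_front [(array([0.6896, 0.1902, 0.0233]), 0.62), (array([0.5012, 0.2138, 0.0212]), 0.56), (array([ 0.6229, -0.2483,  0.0903]), 0.32)]
top plate_back [(array([0.6902, 0.1881, 0.0247]), 0.83)]
top salt_jar [(array([ 0.7424, -0.1048,  0.0906]), 0.61)]
0.9 [ 0.1876 -0.5962  0.2226] [0.9884 0.1518 0.     0.    ] 0.08723298059519038
```

View pics/t0.png

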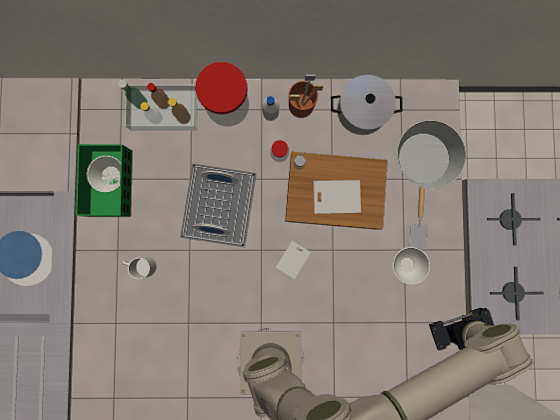

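View pics/s0.png

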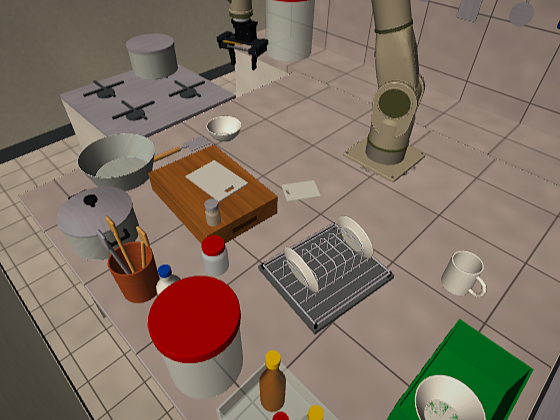

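The top picture shows the large board on the block at about columns 314–362, rows 180–214, with its slot at the left (+y). The small look-alike lies on the counter at about (293,260). The rack is centred near (218,205) with plates in its end bays. I'll refine the board and block edges by segmentation.

```bash
cat > seg.py <<'E'
from h import *
np.set_printoptions(precision=4,suppress=True)
def rect(mask,z,seed,cam="top"):
    n,lab=cv2.connectedComponents(mask.astype(np.uint8),connectivity=4)
    c=max(cv2.findContours((lab==lab[seed[1],seed[0]]).astype(np.uint8),cv2.RETR_EXTERNAL,cv2.CHAIN_APPROX_NONE)[0],key=cv2.contourArea)
    P=np.array([ray(cam,u,v,z)[:2] for u,v in c[:,0]]).astype(np.float32)
    (cx,cy),s,a=cv2.minAreaRect(P*1000)
    return np.array([cx,cy])/1000,np.array(s)/1000,a
def board(im,seed,z=.095):
    hsv=cv2.cvtColor(im,cv2.COLOR_RGB2HSV); return rect((hsv[...,1]<70)&(hsv[...,2]>150),z,seed)
def block(im,seed):
    hsv=cv2.cvtColor(im,cv2.COLOR_RGB2HSV); return rect((hsv[...,1]>90)&(hsv[...,0]<25),.09,seed)
E
python3 - <<'E'
from seg import *
im=cv2.imread("pics/t0.png")[:,:,::-1]
print("board",board(im,(345,195))); print("block",block(im,(375,195)))
hsv=cv2.cvtColor(im,cv2.COLOR_RGB2HSV); print(hsv[195,345],hsv[195,375],hsv[230,345])
E
```

```text
board (array([ 0.6227, -0.2459]), array([0.1194, 0.1711]), 1.396941900253296)
block (array([ 0.6471, -0.2448]), array([0.36  , 0.2585]), 85.01483154296875)
[ 21  19 174] [ 14 154 126] [ 11  31 157]
```

Request:
arm_command --xyz '[[0.462, 0.35, -0.04], [0.462, 0.35, -0.04], [0.462, 0.35, -0.04], [0.462, 0.35, -0.04], [0.462, 0.35, -0.04], [0.462, 0.35, -0.04], [0.462, 0.35, -0.04], [0.462, 0.35, -0.04], [0.462, 0.35, -0.04], [0.462, 0.35, -0.04], [0.462, 0.35, -0.04], [0.462, 0.35, -0.04], [0.462, 0.35, -0.04], [0.462, 0.35, -0.04], [0.462, 0.35, -0.04], [0.462, 0.35, -0.04], [0.462, 0.35, -0.08], [0.462, 0.35, -0.11], [0.462, 0.35, -0.113], [0.462, 0.35, -0.113]]' --rot '[[0, 0, 0], [0, 0, 0], [0, 0, 0], [0, 0, 0], [0, 0, 0], [0, 0, 0], [0, 0, 0], [0, 0, 0], [0, 0, 0], [0, 0, 0], [0, 0, 0], [0, 0, 0], [0, 0, 0], [0, 0, 0], [0, 0, 0], [0, 0, 0], [0, 0, 0], [0, 0, 0], [0, 0, 0], [0, 0, 0]]' --grip 0

```text
time: 2.57
ee_pos: [0.6477, -0.2471, 0.1081]
eef_rot: [0.989, 0.151, -0.002, -0.001]
ft_force: [0.9, -0.0, 1.4]
width: 0.0001
grip_force: 0.0
```

Request:
arm_command --xyz '[[0, 0, -0.01], [0, 0, -0.014], [0, 0, -0.016], [0, 0, -0.016], [0, 0, -0.016]]' --rot '[[0, 0, 0], [0, 0, 0], [0, 0, 0], [0, 0, 0], [0, 0, 0]]'

```text
time: 2.98
ee_pos: [0.6503, -0.2468, 0.0956]
eef_rot: [0.988, 0.152, 0.001, 0.001]
ft_force: [-3.0, -0.7, 6.3]
width: 0.0005
grip_force: 3.1
```

Request:
arm_command --xyz '[[0, 0, -0.0015], [-0.005, 0, -0.0015], [-0.015, 0, -0.0015], [-0.025, 0, -0.0015], [-0.03, 0, -0.0015], [-0.03, 0, -0.0015]]' --rot '[[0, 0, 0], [0, 0, 0], [0, 0, 0], [0, 0, 0], [0, 0, 0], [0, 0, 0]]'

```text
time: 3.48
ee_pos: [0.621, -0.2468, 0.0955]
eef_rot: [0.988, 0.152, 0.003, 0.001]
ft_force: [-2.2, 1.3, 12.5]
width: 0.0003
grip_force: 6.3
```

```bash
python3 - <<'E'
from seg import *
im=snap("top","t1"); print(board(im,(322,205)))
s=r.read_state();print(s["ft_force"],s["ee_pos"],s["joint_positions"])
for l in("board_centre","board_near"):
    print(l,[(w("top",d["at"]),d["conf"]) for d in r.spot_point(l,"top")[:3]])
E
```

```text
(array([ 0.5969, -0.0463]), array([1.5515, 2.127 ]), 0.24514718353748322)
[-2.5191  0.7529 13.9475] [ 0.621  -0.2468  0.0955] [ 0.543   0.5327 -0.3207  1.4723  0.1763  1.1598 -1.0722]
board_centre [(array([ 0.3907, -0.0863, -0.0005]), 0.83), (array([0.6902, 0.1885, 0.0258]), 0.31)]
board_near [(array([ 0.5341, -0.2501,  0.0934]), 0.73), (array([ 0.4088, -0.05  ,  0.0066]), 0.66)]
```

Request:
arm_command --xyz '[[-0.008, 0, 0], [-0.018, 0, 0], [-0.028, 0, 0], [-0.038, 0, 0], [-0.048, 0, 0], [-0.056, 0, 0], [-0.06, 0, 0], [-0.06, 0, 0], [-0.06, 0, 0], [-0.06, 0, 0]]' --rot '[[0, 0, 0], [0, 0, 0], [0, 0, 0], [0, 0, 0], [0, 0, 0], [0, 0, 0], [0, 0, 0], [0, 0, 0], [0, 0, 0], [0, 0, 0]]'

```text
time: 4.47
ee_pos: [0.5614, -0.247, 0.0955]
eef_rot: [0.988, 0.152, 0.002, 0.002]
ft_force: [-2.9, 0.6, 16.0]
width: 0.0008
grip_force: 7.5
```

```bash
python3 - <<'E'
from seg import *
im=snap("top","t2")
cv2.imwrite("pics/t2c.png",cv2.resize(im[140:290,250:450,::-1],None,fx=4,fy=4,interpolation=cv2.INTER_CUBIC))
s=r.read_state();print(s["ft_force"],s["ee_pos"],s["joint_positions"])
for l in("board_centre","board_near","block_edge"):
  for c in("top","scene"):
    if c=="scene" and l=="board_centre": r.camera("scene")
    print(c,l,[(w(c,d["at"]),d["conf"]) for d in r.spot_point(l,c)[:3]])
E
```

```text
[-3.5848  1.1717 14.9243] [ 0.5614 -0.247   0.0954] [ 0.6023  0.4223 -0.3303  1.6319  0.1502  1.1071 -1.0339]
top board_centre [(array([ 0.389 , -0.0821,  0.0017]), 0.86), (array([ 0.5351, -0.2468,  0.0898]), 0.48), (array([0.6932, 0.1891, 0.0265]), 0.4)]
scene board_centre [(array([ 0.5308, -0.2476,  0.0929]), 0.79), (array([ 0.3846, -0.0824,  0.0015]), 0.71)]
top board_near [(array([ 0.4092, -0.0518,  0.0079]), 0.89), (array([ 0.4723, -0.2478,  0.0933]), 0.61)]
scene board_near [(array([ 0.408 , -0.0475,  0.0017]), 0.91), (array([ 0.4696, -0.2461,  0.0932]), 0.59)]
top block_edge [(array([0.3591, 0.4759, 0.0004]), 0.59)]
scene block_edge [(array([ 0.5076, -0.2339,  0.0874]), 0.94)]
```

View pics/t2c.png

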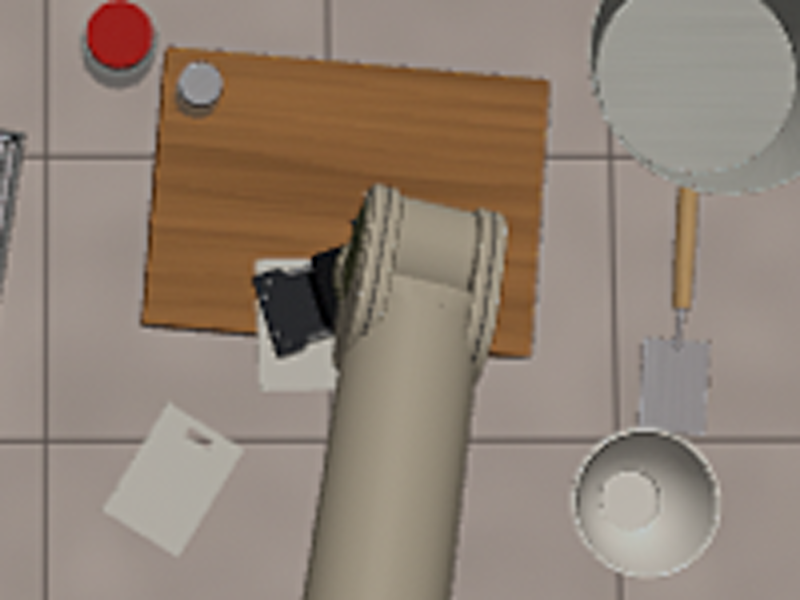

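The crop shows the board's near part sticking out past the block front at about (260–335, 335–390). Both networks put the near edge at about x = 0.471, roughly 4 cm out. I'll lift off, then fit the arm's kinematics so I can plan the horizontal pinch.

Request:
arm_command --xyz '[[0, 0, 0.02], [0, 0, 0.06], [0, 0, 0.1], [0, 0, 0.14], [-0.03, 0, 0.18], [-0.06, 0, 0.2], [-0.06, 0, 0.2], [-0.06, 0, 0.2]]' --rot '[[0, 0, 0], [0, 0, 0], [0, 0, 0], [0, 0, 0], [0, -0.12, 0], [0, -0.24, 0], [0, -0.36, 0], [0, -0.36, 0]]'

```text
time: 5.53
ee_pos: [0.4963, -0.2484, 0.2956]
eef_rot: [0.972, 0.147, 0.181, 0.031]
ft_force: [0.9, -0.0, -0.1]
width: 0.0006
grip_force: 0.0
```

```bash
cat > fk.py <<'E'
import numpy as np, itertools
from scipy.spatial.transform import Rotation as R
from scipy.optimize import least_squares
D=[([1.243,.332,-.065,1.46,.022,1.35,-.088],[.1876,-.5962,.2226],[.9884,.1518,0,0]),
([.543,.5327,-.3207,1.4723,.1763,1.1598,-1.0722],[.621,-.2468,.0955],[.988,.152,.003,.001]),
([.6023,.4223,-.3303,1.6319,.1502,1.1071,-1.0339],[.5614,-.247,.0955],[.988,.152,.002,.002])]
def fk(q,sg,p):
    # p: q1 offset, a1(radial), h, L1, e, L2, Lt, e2, q7 offset
    o1,a,h,L1,e,L2,Lt,e2,o7=p
    A=R.from_euler('z',sg[0]*q[0]+o1); x=A.apply([a,0,h])
    A=A*R.from_euler('y',q[1])*R.from_euler('z',sg[1]*q[2]); x=x+A.apply([e,0,L1])
    A=A*R.from_euler('y',q[3]); x=x+A.apply([-e,0,0])
    A=A*R.from_euler('z',sg[2]*q[4]); x=x+A.apply([0,0,L2])
    A=A*R.from_euler('y',q[5]); x=x+A.apply([e2,0,0])
    A=A*R.from_euler('z',sg[3]*q[6]+o7); return x+A.apply([0,0,Lt]),A
def fit(D,sg,p0):
    def f(p):
        o=[]
        for q,x,Q in D:
            a,A=fk(q,sg,p); o+=list((a-x)/.002)+list((A.inv()*R.from_quat(Q)).as_rotvec()/.004)
        return np.r_[o,(p-p0)/([1,.2,.3,.3,.1,.3,.3,.1,3])*.3]
    return least_squares(f,p0,x_scale=.1)
P0=np.array([0,0,.33,.4,0,.4,.3,0,0.])
def best(D):
    B=[]
    for sg in itertools.product([1,-1],repeat=4):
        for o7 in np.arange(4)*np.pi/2:
            p0=P0.copy();p0[8]=o7; s=fit(D,sg,p0); B.append((s.cost,sg,s.x))
    return sorted(B,key=lambda b:b[0])
E
python3 - <<'E'
from fk import *
from bench import r
import json
s=r.read_state(); d=([float(v) for v in s["joint_positions"]],[float(v) for v in s["ee_pos"]],[float(v) for v in s["eef_rot"]])
print(d); json.dump(d,open("d3.json","w"))
for c,sg,p in best(D+[d])[:4]: print(round(c,3),sg,p.round(3))
E
```

```text
([0.8126316240819867, -0.08058805380643952, -0.3064896141793376, 1.8162007837062422, -0.2192613078245652, 1.080801525394287, -0.6953988354973388], [0.49626821800246845, -0.24844644113484754, 0.295590686023281], [0.9718842386835158, 0.1470145009378793, 0.18127663351718545, 0.031089310915894664])
25.392 (-1, -1, -1, -1) [-0.07  -0.002  0.219  0.436  0.013  0.491  0.309  0.012  1.502]
25.404 (-1, -1, -1, -1) [-0.07  -0.002  0.219  0.436  0.013  0.491  0.309  0.012  1.502]
25.406 (-1, -1, -1, -1) [-0.07  -0.002  0.219  0.436  0.013  0.491  0.309  0.012  1.502]
25.44 (-1, -1, -1, -1) [-7.000e-02 -2.000e-03  2.190e-01  4.360e-01  1.300e-02  4.910e-01
  3.090e-01  1.200e-02  7.785e+00]
```

```bash
cat > ik.py <<'E'
from fk import *
import json
d3=json.load(open("d3.json")); SG=(-1,-1,-1,-1)
p0=P0.copy();p0[8]=1.5; PAR=fit(D+[d3],SG,p0).x
LO=np.array([-2.6,-.5,-1.47,.16,-1.27,.06,-2.6]);HI=np.array([2.6,2.12,1.34,2.42,4.41,2.06,2.6])
def Rt(yaw,tilt,flip):  # tool z at azimuth yaw, tilt below horizontal; y vertical(ish)
    z=np.array([np.cos(yaw)*np.cos(tilt),np.sin(yaw)*np.cos(tilt),-np.sin(tilt)])
    y=np.array([np.cos(yaw)*np.sin(tilt),np.sin(yaw)*np.sin(tilt),np.cos(tilt)])*flip
    return R.from_matrix(np.c_[np.cross(y,z),y,z])
def ik(x,A,q0):
    def f(q):
        a,B=fk(q,SG,PAR); return np.r_[(a-x)/.001,(B.inv()*A).as_rotvec()/.002]
    s=least_squares(f,np.clip(q0,LO+.01,HI-.01),bounds=(LO,HI)); return s.x,s.cost
def wrist(q):
    x,A=fk(q,SG,PAR); return x-A.apply([0,0,PAR[6]])
E
python3 - <<'E'
from ik import *
from seg import *
im=r.camera("top"); 
try: print(board(im,(330,230)))
except Exception as e: print(e)
rng=np.random.default_rng(0)
for yaw in(0.,-.3):
 for t in(.1,.25,.4,.6,.8):
  for fl in(1,-1):
   S=[]
   g=np.array([.480,-.247,.0925]);A=Rt(yaw,t,fl);x=g+A.apply([0,0,.019])
   for _ in range(25):
     q,c=ik(x,A,rng.uniform(LO,HI))
     if c<1:S.append(q)
   if S:
     S=sorted(S,key=lambda q:-np.minimum(q-LO,HI-q).min()); q=S[0]; print(yaw,t,fl,len(S),"margin",np.minimum(q-LO,HI-q).min().round(2),q,"wrist",wrist(q))
E
```

```text
(array([ 0.4272, -0.1507]), array([0.5118, 0.3602]), 0.00664093904197216)
0.0 0.8 1 11 margin 0.02 [ 2.0479  0.3381 -1.4457  2.3409 -0.8064  0.2482  1.4503] wrist [ 0.2777 -0.247   0.3008]
0.0 0.8 -1 5 margin 0.01 [ 1.6819  0.1099 -1.0153  2.3468 -1.2619  0.4338 -1.3392] wrist [ 0.2777 -0.247   0.3008]
```

```bash
python3 - <<'E'
from ik import *
np.set_printoptions(precision=3,suppress=True)
rng=np.random.default_rng(0)
for yaw in(.2,.35,.5,.65):
 for t in(.2,.35,.5):
  for fl in(1,-1):
   S=[]
   g=np.array([.480,-.247,.0925]);A=Rt(yaw,t,fl);x=g+A.apply([0,0,.019])
   for _ in range(30):
     q,c=ik(x,A,rng.uniform(LO,HI))
     if c<1:S.append(q)
   if S:
     S=sorted(S,key=lambda q:-np.minimum(q-LO,HI-q).min()); q=S[0]; print(yaw,t,fl,len(S),"margin",np.minimum(q-LO,HI-q).min().round(2),q,"wrist",wrist(q))
     S=sorted(S,key=lambda q:abs(q-np.array(d3[0])).max()); q=S[0]; print("      near",np.minimum(q-LO,HI-q).min().round(2),q)
E
```

```text
0.2 0.2 1 11 margin 0.06 [ 2.238  1.554 -1.393  2.362  0.558  0.151  1.084] wrist [ 0.201 -0.304  0.15 ]
      near 0.06 [ 2.244  1.591 -1.407  2.365  0.764  0.171  0.89 ]
0.2 0.2 -1 23 margin 0.06 [ 2.206  1.412 -1.318  2.362 -0.558  0.151 -0.984] wrist [ 0.201 -0.304  0.15 ]
      near 0.0 [ 2.135  1.189 -1.226  2.373 -1.269  0.324 -0.37 ]
0.2 0.35 1 16 margin 0.06 [ 2.171  1.212 -1.386  2.361 -0.335  0.134  1.752] wrist [ 0.213 -0.301  0.192]
      near 0.01 [ 2.192  1.346 -1.459  2.366  0.719  0.16   0.736]
0.2 0.35 -1 21 margin 0.05 [-0.157  0.708  1.105  2.371  4.219  1.594 -0.703] wrist [ 0.213 -0.301  0.192]
      near 0.0 [ 2.101  0.963 -1.268  2.375 -1.269  0.312 -0.559]
0.2 0.5 1 13 margin 0.07 [ 2.116  0.908 -1.389  2.348 -0.672  0.201  1.875] wrist [ 0.23  -0.298  0.232]
      near 0.0 [ 2.142  1.055 -1.469  2.344  0.208  0.168  1.042]
0.2 0.5 -1 17 margin 0.06 [ 2.06   0.732 -1.293  2.356 -1.161  0.331 -0.853] wrist [ 0.23  -0.298  0.232]
      near 0.0 [ 2.025  0.66  -1.246  2.358 -1.267  0.395 -0.781]
0.35 0.2 1 17 margin 0.15 [ 2.093  1.176 -1.216  2.265 -0.804  0.45
[... 2348 characters left out ...]
0.659]
0.65 0.35 1 24 margin 0.36 [ 1.816  0.838 -1.014  2.064 -0.736  0.852  2.169] wrist [ 0.263 -0.412  0.192]
      near 0.0 [ 2.049  1.472 -1.469  2.061  0.337  0.725  1.306]
0.65 0.35 -1 21 margin 0.36 [ 1.791  0.811 -0.981  2.065 -0.776  0.871 -0.944] wrist [ 0.263 -0.412  0.192]
      near 0.33 [ 1.655  0.695 -0.809  2.066 -0.94   0.972 -0.832]
0.65 0.5 1 18 margin 0.21 [ 1.934  0.952 -1.256  2.065 -0.286  0.708  1.738] wrist [ 0.277 -0.401  0.232]
      near 0.0 [ 2.013  1.283 -1.466  2.065  0.301  0.711  1.254]
0.65 0.5 -1 19 margin 0.35 [ 1.712  0.646 -0.924  2.069 -0.784  0.867 -1.018] wrist [ 0.277 -0.401  0.232]
      near 0.25 [ 1.404  0.494 -0.556  2.071 -1.022  1.023 -0.861]
```

```bash
cat > plan.py <<'E'
from ik import *
from bench import r
np.set_printoptions(precision=3,suppress=True)
def show(x,A,q=None):
    s=r.read_state(); c=R.from_quat(s["eef_rot"]); q0=s["joint_positions"] if q is None else q
    qq,cost=ik(x,A,q0)
    print("tgt",x,"dxyz",x-np.array(s["ee_pos"]),"rotvec",(A*c.inv()).as_rotvec(),"q",qq,"cost",round(cost,2),"dq",np.abs(qq-q0).max().round(2),"mar",np.minimum(qq-LO,HI-qq).min().round(2)); return qq
E
python3 - <<'E'
from plan import *
g=np.array([.481,-.247,.0945])
for fl in(-1,1):
  A=Rt(.5,.3,fl);d=A.apply([0,0,1]); x=g+.019*d
  print("dir",d)
  q=show(x-.08*d+[0,0,.10],A); q=show(x-.08*d,A,q); q=show(x,A,q); q=show(x+[0,0,.1],A,q)
  # place
  B=R.from_euler('z',-.122)*R.from_euler('y',np.pi/2)*R.from_euler('z',-0.0)*Rt(.5,0,fl)
  gp=np.array([.594,.2,.140]); xp=gp+.019*B.apply([0,0,1]); print("place",B.apply([0,0,1]))
  q=show(xp+[0,0,.16],B,q);q=show(xp,B,q)
E
```

```text
dir [ 0.838  0.458 -0.296]
tgt [ 0.43  -0.275  0.213] dxyz [-0.067 -0.027 -0.082] rotvec [ 1.443 -0.243 -0.908] q [ 1.374  0.235 -0.275  2.15  -1.241  1.383 -0.853] cost 0.0 dq 1.02 mar 0.03
tgt [ 0.43  -0.275  0.113] dxyz [-0.067 -0.027 -0.182] rotvec [ 1.443 -0.243 -0.908] q [ 1.363  0.448 -0.264  2.169 -1.245  1.283 -0.643] cost 0.0 dq 0.21 mar 0.02
tgt [ 0.497 -0.238  0.089] dxyz [ 0.     0.01  -0.206] rotvec [ 1.443 -0.243 -0.908] q [ 1.545  0.588 -0.641  2.171 -1.252  1.008 -0.641] cost 0.0 dq 0.38 mar 0.02
tgt [ 0.497 -0.238  0.189] dxyz [ 0.     0.01  -0.106] rotvec [ 1.443 -0.243 -0.908] q [ 1.602  0.341 -0.705  2.165 -1.269  1.135 -0.851] cost 0.0 dq 0.25 mar 0.0
place [ 0.058  0.476 -0.878]
tgt [0.595 0.209 0.283] dxyz [ 0.098  0.457 -0.011] rotvec [ 0.746  0.683 -1.88 ] q [-1.003  0.637  1.34   1.679 -1.184  1.605 -2.6  ] cost 8472.64 dq 2.6 mar 0.0
tgt [0.595 0.209 0.123] dxyz [ 0.098  0.457 -0.171] rotvec [ 0.746  0.683 -1.88 ] q [-1.09   0.748  1.31   1.829 -1.27   1.449 -2.6  ] cost 1516.36 dq 0.16 mar 0.0
dir [ 0.838  0.458 -0.296]
tgt [ 0.43  -0.275  0.213] dxyz [-0
[... 267 characters left out ...]
cost 0.0 dq 0.22 mar 0.0
tgt [ 0.497 -0.238  0.089] dxyz [ 0.     0.01  -0.206] rotvec [-0.768 -1.033  1.328] q [ 1.511  0.575 -0.604  2.171 -1.27   1.027  2.508] cost 0.0 dq 0.41 mar 0.0
tgt [ 0.497 -0.238  0.189] dxyz [ 0.     0.01  -0.106] rotvec [-0.768 -1.033  1.328] q [ 1.605  0.342 -0.708  2.165 -1.268  1.134  2.29 ] cost 0.0 dq 0.23 mar 0.0
place [ 0.058  0.476 -0.878]
tgt [0.595 0.209 0.283] dxyz [ 0.098  0.457 -0.011] rotvec [ 0.197 -0.013  1.173] q [ 0.723  0.429 -1.174  1.547 -0.063  1.202 -0.477] cost 0.0 dq 2.77 mar 0.3
tgt [0.595 0.209 0.123] dxyz [ 0.098  0.457 -0.171] rotvec [ 0.197 -0.013  1.173] q [ 0.646  0.565 -1.056  1.74   0.02   0.918 -0.421] cost 0.0 dq 0.28 mar 0.41
```

```bash
python3 - <<'E'
from plan import *
rng=np.random.default_rng(1)
for fl in(-1,1):
  for ex in(0,np.pi):
    B=R.from_euler('z',ex-.122)*R.from_euler('y',np.pi/2)*Rt(.5,0,fl)
    gp=np.array([.594,.2,.140]); xp=gp+.019*B.apply([0,0,1]); S=[]
    for _ in range(40):
      q,c=ik(xp,B,rng.uniform(LO,HI))
      if c<1: S.append(q)
    print(fl,ex,"toolz",B.apply([0,0,1]),len(S))
    S=sorted(S,key=lambda q:-np.minimum(q-LO,HI-q).min())
    for q in S[:2]: print("  ",q)
    S=sorted(S,key=lambda q:abs(q-np.array([1.7,.6,-.8,2.17,-1.1,.9,-.75*(fl<0)+2.2*(fl>0)])).max())
    for q in S[:1]: print(" n ",q)
E
```

```text
-1 0 toolz [ 0.058  0.476 -0.878] 15
   [ 0.784  0.785 -1.344  1.742  0.379  0.96   2.457]
   [ 0.771  0.751 -1.309  1.741  0.328  0.949  2.494]
 n  [ 0.814  0.919 -1.467  1.743  0.57   1.015  2.324]
-1 3.141592653589793 toolz [-0.058 -0.476 -0.878] 25
   [-1.016  0.687  0.667  1.381  0.039  1.43  -0.551]
   [-1.011  0.684  0.658  1.381  0.044  1.43  -0.554]
 n  [-0.084  0.715 -0.753  1.386  0.787  1.642 -1.037]
1 0 toolz [ 0.058  0.476 -0.878] 20
   [ 0.363  0.412 -0.652  1.74  -0.29   0.942 -0.193]
   [-0.135  0.345 -0.043  1.741 -0.565  1.013 -0.   ]
 n  [-0.184  0.345  0.016  1.741 -0.587  1.021  0.015]
1 3.141592653589793 toolz [-0.058 -0.476 -0.878] 21
   [-0.111  0.699 -0.706  1.386  0.76   1.628  2.12 ]
   [-0.081  0.716 -0.757  1.386  0.789  1.644  2.103]
 n  [-0.111  0.699 -0.706  1.386  0.76   1.628  2.12 ]
```

Request:
arm_command --xyz '[[-0.067, -0.027, 0], [-0.067, -0.027, 0], [-0.067, -0.027, 0], [-0.067, -0.027, 0], [-0.067, -0.027, 0], [-0.067, -0.027, 0], [-0.067, -0.027, 0], [-0.067, -0.027, 0], [-0.067, -0.027, 0], [-0.067, -0.027, 0], [-0.067, -0.027, 0], [-0.067, -0.027, 0], [-0.067, -0.027, 0], [-0.067, -0.027, 0], [-0.067, -0.027, -0.03], [-0.067, -0.027, -0.06], [-0.067, -0.027, -0.08], [-0.067, -0.027, -0.08]]' --rot '[[1.443, -0.243, -0.908], [1.443, -0.243, -0.908], [1.443, -0.243, -0.908], [1.443, -0.243, -0.908], [1.443, -0.243, -0.908], [1.443, -0.243, -0.908], [1.443, -0.243, -0.908], [1.443, -0.243, -0.908], [1.443, -0.243, -0.908], [1.443, -0.243, -0.908], [1.443, -0.243, -0.908], [1.443, -0.243, -0.908], [1.443, -0.243, -0.908], [1.443, -0.243, -0.908], [1.443, -0.243, -0.908], [1.443, -0.243, -0.908], [1.443, -0.243, -0.908], [1.443, -0.243, -0.908]]' --grip 1

```text
time: 7.08
ee_pos: [0.4324, -0.272, 0.2091]
eef_rot: [0.691, -0.408, 0.301, -0.515]
ft_force: [-0.9, 0.1, 0.8]
width: 0.0867
grip_force: 0.0
```

```bash
python3 - <<'E'
from plan import *
from h import *
np.set_printoptions(precision=3,suppress=True)
s=r.read_state();A=R.from_quat(s["eef_rot"]);print(s["time"],s["ee_pos"],s["joint_positions"],s["width"]);print(A.as_matrix()); print(fk(s["joint_positions"],SG,PAR)[0])
im=snap("top","t3"); cv2.imwrite("pics/t3c.png",cv2.resize(im[170:290,280:440,::-1],None,fx=5,fy=5,interpolation=cv2.INTER_CUBIC))
for c in("top","scene"):
  if c=="scene": r.camera(c)
  for l in("board_centre","board_near"):
    print(c,l,[(w(c,d["at"]),round(d["conf"],2)) for d in r.spot_point(l,c)[:3]])
E
```

```text
7.0833 [ 0.432 -0.272  0.209] [ 1.36   0.326 -0.212  2.114 -1.26   1.363 -0.735] 0.08667189490123312
[[ 0.486 -0.253  0.836]
 [-0.874 -0.136  0.467]
 [-0.004 -0.958 -0.288]]
[ 0.425 -0.316  0.184]
top board_centre [(array([ 0.387, -0.085, -0.   ]), 0.92), (array([ 0.538, -0.247,  0.09 ]), 0.77)]
top board_near [(array([ 0.473, -0.25 ,  0.096]), 0.77), (array([ 0.413, -0.05 ,  0.007]), 0.68)]
scene board_centre [(array([ 0.532, -0.245,  0.094]), 0.81), (array([ 0.381, -0.082,  0.004]), 0.59)]
scene board_near [(array([ 0.467, -0.246,  0.09 ]), 0.68), (array([ 0.407, -0.049,  0.001]), 0.59)]
```

View pics/t3c.png

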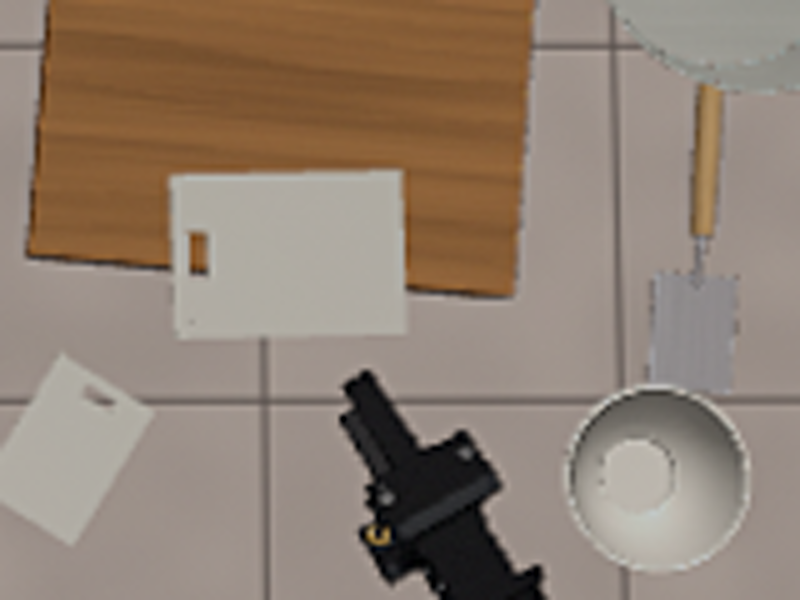

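The crop shows the board lying flat with its near edge from (178,340) to (408,333) and about 4.5 cm of overhang. The open gripper is in front of it at (360,400), pointing up and to the left. I'll refit the kinematics with this pose and then descend and advance.

```bash
cat > fk2.py <<'E'
from fk import *
import json
SG=(-1,-1,-1,-1)
LO=np.array([-2.6,-.5,-1.47,.16,-1.27,.06,-2.6]);HI=np.array([2.6,2.12,1.34,2.42,4.41,2.06,2.6])
def fk2(q,p):  # p[:7] joint offsets, then a,h,dy1,L1,e,dy2,L2,e2,Lt, e3
    q=np.array(q)+p[:7]; a,h,y1,L1,e,y2,L2,e2,Lt,e3=p[7:]
    A=R.from_euler('z',-q[0]); x=A.apply([a,y1,h])
    A=A*R.from_euler('y',q[1])*R.from_euler('z',-q[2]); x=x+A.apply([e,y2,L1])
    A=A*R.from_euler('y',q[3]); x=x+A.apply([e3,0,0])
    A=A*R.from_euler('z',-q[4]); x=x+A.apply([0,0,L2])
    A=A*R.from_euler('y',q[5]); x=x+A.apply([e2,0,0])
    A=A*R.from_euler('z',-q[6]); return x+A.apply([0,0,Lt]),A
def load():
    DD=D+[json.load(open("d3.json"))]
    try: DD+=[tuple(json.loads(l)) for l in open("dd.jsonl")]
    except FileNotFoundError: pass
    return DD
def fit2(DD,p0=np.r_[0,0,0,0,0,0,-1.5,0,.22,0,.43,0,0,.49,0,.31,0]):
    sp=np.r_[[.1]*6,.3,[.03,.2,.03,.2,.06,.03,.2,.06,.2,.06]]
    def f(p):
        o=[]
        for q,x,Q in DD:
            a,A=fk2(q,p); o+=list((a-x)/.001)+list((A.inv()*R.from_quat(Q)).as_rotvec()/.003)
        return np.r_[o,(p-p0)/sp*.5]
    return least_squares(f,p0,x_scale=.1)
def rec():
    from bench import r
    s=r.read_state(); open("dd.jsonl","a").write(json.dumps([[float(v) for v in s[k]] for k in("joint_positions","ee_pos","eef_rot")])+"\n")
E
python3 - <<'E'
from fk2 import *
from h import *
np.set_printoptions(precision=3,suppress=True)
rec(); s=fit2(load()); print(s.cost,s.x)
for q,x,Q in load():
    a,A=fk2(q,s.x); print((a-x)*1000,(A.inv()*R.from_quat(Q)).as_rotvec())
f=lambda u,v:ray("top",280+u/5,170+v/5,.095)
for c in((178,340),(408,333),(170,175),(402,170),(25,256),(512,297)): print(f(*c))
E
```

```text
0.49938325597969285 [ 0.001 -0.003 -0.002  0.002 -0.    -0.    -1.571 -0.     0.258 -0.022
  0.449  0.001 -0.024  0.49  -0.001  0.353 -0.   ]
[0.063 0.011 0.015] [ 0.001 -0.     0.001]
[ 0.013 -0.011  0.012] [ 0.     0.001 -0.001]
[-0.034  0.017 -0.054] [-0.001 -0.001 -0.001]
[-0.049 -0.053  0.032] [0. 0. 0.]
[ 0.023 -0.002 -0.005] [ 0.  0. -0.]
[ 0.47  -0.167  0.095]
[ 0.475 -0.335  0.095]
[ 0.591 -0.162  0.095]
[ 0.594 -0.333  0.095]
[ 0.531 -0.055  0.095]
[ 0.501 -0.412  0.095]
```

```bash
cat > ik.py <<'E'
from fk2 import *
PAR=fit2(load()).x
def fk(q,*_): return fk2(q,PAR)
def Rt(yaw,tilt,flip):
    z=np.array([np.cos(yaw)*np.cos(tilt),np.sin(yaw)*np.cos(tilt),-np.sin(tilt)])
    y=np.array([np.cos(yaw)*np.sin(tilt),np.sin(yaw)*np.sin(tilt),np.cos(tilt)])*flip
    return R.from_matrix(np.c_[np.cross(y,z),y,z])
def ik(x,A,q0):
    def f(q):
        a,B=fk2(q,PAR); return np.r_[(a-x)/.001,(B.inv()*A).as_rotvec()/.002,(q-q0)*.02]
    s=least_squares(f,np.clip(q0,LO+.01,HI-.01),bounds=(LO,HI)); return s.x,s.cost
E
python3 - <<'E'
from plan import *
q0=np.array(r.read_state()["joint_positions"])
g=np.array([.483,-.249,.0945])
for yaw,t in((.5,.3),(.6,.3),(.5,.4),(.4,.35)):
  A=Rt(yaw,t,-1);d=A.apply([0,0,1]); x=g+.019*d
  print("==",yaw,t,d)
  q=show(x-.07*d+[0,0,.10],A,q0); q=show(x-.07*d,A,q); q=show(x,A,q); q=show(x+[0,0,.1],A,q)
  for ex in(0,np.pi):
    B=R.from_euler('z',ex-.122)*R.from_euler('y',np.pi/2)*R.from_euler('z',-0.03)*Rt(yaw,0,-1)
    gp=np.array([.594,.2,.140]); xp=gp+.019*B.apply([0,0,1])
    b=min((ik(xp,B,q0_) for q0_ in [q,np.array([-.5,.7,0,1.38,.4,1.5,-.8]),np.array([.4,.5,-.7,1.7,-.3,.9,2.4])]),key=lambda k:k[1]); print("   place",ex,b[1].round(2),b[0])
E
```

```text
== 0.5 0.3 [ 0.838  0.458 -0.296]
tgt [ 0.44  -0.272  0.21 ] dxyz [ 0.007  0.001 -0.004] rotvec [ 0.     0.008 -0.007] q [ 1.359  0.32  -0.23   2.113 -1.27   1.339 -0.744] cost 0.0 dq 0.03 mar 0.0
tgt [ 0.44  -0.272  0.11 ] dxyz [ 0.007  0.001 -0.104] rotvec [ 0.     0.008 -0.007] q [ 1.394  0.541 -0.268  2.114 -1.27   1.236 -0.545] cost 0.0 dq 0.22 mar 0.0
tgt [ 0.499 -0.24   0.089] dxyz [ 0.066  0.033 -0.125] rotvec [ 0.     0.008 -0.007] q [ 1.53   0.651 -0.577  2.111 -1.27   1.001 -0.55 ] cost 0.0 dq 0.31 mar 0.0
tgt [ 0.499 -0.24   0.189] dxyz [ 0.066  0.033 -0.025] rotvec [ 0.     0.008 -0.007] q [ 1.585  0.42  -0.641  2.116 -1.27   1.101 -0.756] cost 0.0 dq 0.23 mar 0.0
   place 0 0.0 [ 0.73   0.665 -1.192  1.701  0.228  0.95   2.6  ]
   place 3.141592653589793 0.0 [-0.552  0.6   -0.047  1.372  0.377  1.501 -0.808]
== 0.6 0.3 [ 0.788  0.539 -0.296]
tgt [ 0.443 -0.277  0.21 ] dxyz [ 0.01  -0.003 -0.004] rotvec [-0.     0.008  0.093] q [ 1.329  0.383 -0.215  2.021 -1.195  1.401 -0.761] cost 0.0 dq 0.09 mar 0.08
tgt [ 0.443 -0.277  0.11 ] dxyz [ 0.01  -0.003 -0.104] rotvec [-0.  
[... 1538 characters left out ...]
47 -0.547  2.185 -1.27   1.192 -0.809] cost 0.0 dq 0.34 mar 0.0
tgt [ 0.439 -0.268  0.112] dxyz [ 0.006  0.006 -0.101] rotvec [-0.021  0.053 -0.107] q [ 1.631  0.491 -0.53   2.199 -1.27   1.055 -0.591] cost 0.0 dq 0.24 mar 0.0
tgt [ 0.499 -0.242  0.088] dxyz [ 0.066  0.031 -0.125] rotvec [-0.021  0.053 -0.107] q [ 1.726  0.66  -0.802  2.182 -1.27   0.801 -0.58 ] cost 0.0 dq 0.27 mar 0.0
tgt [ 0.499 -0.242  0.188] dxyz [ 0.066  0.031 -0.025] rotvec [-0.021  0.053 -0.107] q [ 1.814  0.4   -0.899  2.179 -1.27   0.938 -0.809] cost 0.0 dq 0.26 mar 0.0
   place 0 0.0 [ 0.581  0.565 -1.034  1.674  0.176  0.986  2.6  ]
   place 3.141592653589793 0.0 [-0.504  0.552 -0.066  1.416  0.322  1.425 -0.774]
```

Request:
arm_command --xyz '[[0.002, 0, -0.03], [0.005, 0, -0.06], [0.007, 0.001, -0.09], [0.007, 0.001, -0.104], [0.007, 0.001, -0.104], [0.007, 0.001, -0.104], [0.025, 0.011, -0.111], [0.045, 0.022, -0.118], [0.066, 0.033, -0.125], [0.066, 0.033, -0.125], [0.066, 0.033, -0.125]]' --rot '[[0, 0.008, -0.007], [0, 0.008, -0.007], [0, 0.008, -0.007], [0, 0.008, -0.007], [0, 0.008, -0.007], [0, 0.008, -0.007], [0, 0.008, -0.007], [0, 0.008, -0.007], [0, 0.008, -0.007], [0, 0.008, -0.007], [0, 0.008, -0.007]]'

```text
time: 8.3
ee_pos: [0.4992, -0.2402, 0.0887]
eef_rot: [0.692, -0.411, 0.303, -0.511]
ft_force: [0.4, -0.6, -0.2]
width: 0.087
grip_force: 0.0
```

```bash
python3 - <<'E'
from plan import *
from h import *
np.set_printoptions(precision=3,suppress=True)
s=r.read_state();A=R.from_quat(s["eef_rot"]);print(s["joint_positions"],A.apply([0,0,1]),A.apply([0,1,0]),s["ft_force"]);print("grasp",np.array(s["ee_pos"])-A.apply([0,0,.019]))
rec(); a=r.camera("top"); b=r.camera("scene")
c=np.hstack([cv2.resize(a[180:270,290:410],(400,300),interpolation=3),cv2.resize(b[100:220,140:300],(400,300),interpolation=3)])
cv2.imwrite("pics/g.png",c[:,:,::-1])
print([(w("scene",d["at"]),round(d["conf"],2)) for d in r.spot_point("board_near","scene")[:3]])
E
```

```text
[ 1.548  0.661 -0.597  2.109 -1.259  0.99  -0.555] [ 0.839  0.458 -0.294] [-0.258 -0.141 -0.956] [ 0.42  -0.609 -0.183]
grasp [ 0.483 -0.249  0.094]
[(array([ 0.466, -0.243,  0.091]), 0.74), (array([ 0.407, -0.046,  0.003]), 0.57)]
```

View pics/g.png

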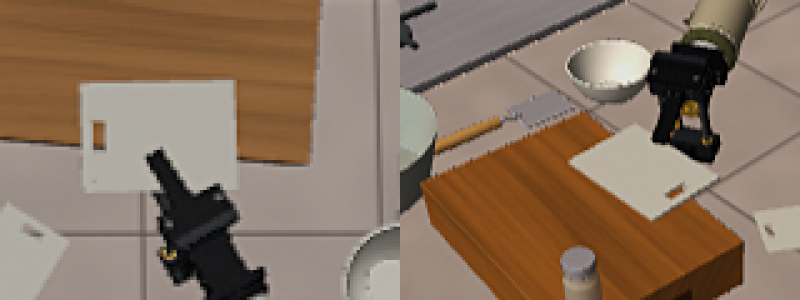

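The left half shows the upper finger over the board's near edge at about (165,175). The right half shows the fingers straddling the edge at about (690,150). Now I'll close gently.

Request:
arm_command --xyz '[[0, 0, 0], [0, 0, 0], [0, 0, 0], [0, 0, 0], [0, 0, 0], [0, 0, 0], [0, 0, 0]]' --rot '[[0, 0, 0], [0, 0, 0], [0, 0, 0], [0, 0, 0], [0, 0, 0], [0, 0, 0], [0, 0, 0]]' --grip 0 --squeeze 10

```text
time: 9.03
ee_pos: [0.4986, -0.2402, 0.0871]
eef_rot: [0.691, -0.411, 0.302, -0.511]
ft_force: [0.4, 0.2, -0.1]
width: 0.0485
grip_force: 0.0
```

Request:
arm_command --xyz '[[0, 0, 0], [0, 0, 0], [0, 0, 0], [0, 0, 0], [0, 0, 0], [0, 0, 0], [0, 0, 0], [0, 0, 0]]' --rot '[[0, 0, 0], [0, 0, 0], [0, 0, 0], [0, 0, 0], [0, 0, 0], [0, 0, 0], [0, 0, 0], [0, 0, 0]]'

```text
time: 9.7
ee_pos: [0.499, -0.2401, 0.0882]
eef_rot: [0.691, -0.411, 0.303, -0.512]
ft_force: [-1.1, 0.5, 6.2]
width: 0.0136
grip_force: 9.7
```

Request:
arm_command --xyz '[[0, 0, 0.005], [0, 0, 0.012], [0, 0, 0.019], [0, 0, 0.026], [0, 0, 0.033], [0, 0, 0.04], [0, 0, 0.047], [0, 0, 0.054], [0, 0, 0.06], [0, 0, 0.06]]' --rot '[[0, 0, 0], [0, 0, 0], [0, 0, 0], [0, 0, 0], [0, 0, 0], [0, 0, 0], [0, 0, 0], [0, 0, 0], [0, 0, 0], [0, 0, 0]]'

```text
time: 10.53
ee_pos: [0.4987, -0.2405, 0.1481]
eef_rot: [0.692, -0.411, 0.303, -0.51]
ft_force: [0.2, 0.2, -2.5]
width: 0.0049
grip_force: 10.0
```

Request:
arm_command --xyz '[[0, 0, 0], [0, 0, 0], [0, 0, 0], [0, 0, 0]]' --rot '[[0, 0, 0], [0, 0, 0], [0, 0, 0], [0, 0, 0]]' --squeeze 45

```text
time: 10.87
ee_pos: [0.4985, -0.2401, 0.1468]
eef_rot: [0.691, -0.412, 0.302, -0.511]
ft_force: [0.5, -0.4, -1.5]
width: 0.0052
grip_force: 45.0
```

```bash
python3 - <<'E'
from plan import *
from h import *
np.set_printoptions(precision=3,suppress=True)
s=r.read_state();A=R.from_quat(s["eef_rot"]);print(s["ee_pos"],s["joint_positions"],s["width"])
rec(); a=r.camera("top"); b=r.camera("scene")
c=np.hstack([cv2.resize(a[180:270,290:410],(400,300),interpolation=3),cv2.resize(b[80:200,140:300],(400,300),interpolation=3)])
cv2.imwrite("pics/g2.png",c[:,:,::-1])
for cam in("scene","top"):
 for l in("board_near","board_centre"):print(cam,l,[(w(cam,d["at"]),round(d["conf"],2)) for d in r.spot_point(l,cam)[:3]])
E
```

```text
[ 0.499 -0.24   0.147] [ 1.582  0.522 -0.638  2.121 -1.259  1.045 -0.676] 0.005175137262819754
scene board_near [(array([ 0.408, -0.047,  0.002]), 0.78), (array([ 0.47 , -0.248,  0.156]), 0.64)]
scene board_centre [(array([ 0.384, -0.085,  0.   ]), 0.85), (array([ 0.53 , -0.242,  0.137]), 0.68)]
top board_near [(array([ 0.472, -0.252,  0.16 ]), 0.75), (array([ 0.409, -0.054,  0.006]), 0.56)]
top board_centre [(array([ 0.534, -0.246,  0.135]), 0.97), (array([ 0.39 , -0.085,  0.   ]), 0.56)]
```

View pics/g2.png

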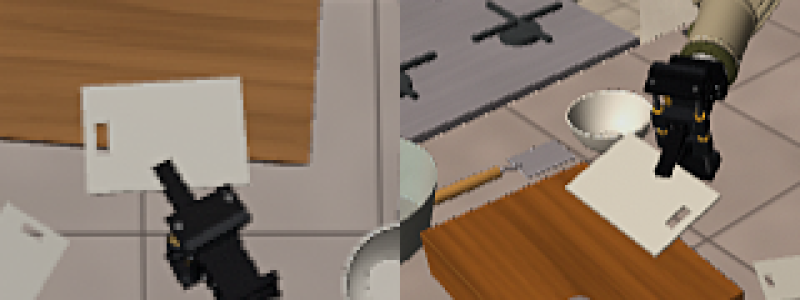

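The board is held flat between the pads, with the opening at 5 mm. In the right half it is clear of the block and sloping with the tool, slot at about (680,215). Next I'll plan the carry.

```bash
cat > carry.py <<'E'
from plan import *
PSI=.5-.03
def place(yaw=-.122,ex=np.pi,psi=PSI): return R.from_euler('z',ex+yaw)*R.from_euler('y',np.pi/2)*Rt(psi,0,-1)
# board corners in tool frame (grasp point 10 mm inside near edge)
Bt=Rt(PSI,0,-1).inv()  # board axes in tool axes
C=Bt.apply([[x,y,0] for x in(-.010,.110) for y in(-.085,.085)])+[0,0,-.019]
E
python3 - <<'E'
from carry import *
s=r.read_state(); q=np.array(s["joint_positions"]); x0=np.array(s["ee_pos"]);A0=R.from_quat(s["eef_rot"])
q1,c1=ik(x0+[0,0,.17],A0,q); print("up",c1.round(2),q1)
B=place(); gp=np.array([.594,.202,.30]); xp=gp+.019*B.apply([0,0,1])
q2,c2=ik(xp,B,np.array([-.552,.5,-.047,1.372,.377,1.5,-.808])); print("hover",c2.round(2),q2,xp)
q3,c3=ik(xp-[0,0,.16],B,q2); print("place",c3.round(2),q3)
N=20
for i in range(N+1):
    qq=q1+(q2-q1)*i/N; x,A=fk2(qq,PAR); cz=x+A.apply(C)
    print(i,(x-x0).round(3).tolist(),(A*A0.inv()).as_rotvec().round(3).tolist(),"ang",((A*fk2(q1+(q2-q1)*max(i-1,0)/N,PAR)[1].inv()).magnitude()).round(3),"low",cz[cz[:,2].argmin()])
E
```

```text
up 0.0 [ 1.729  0.178 -0.768  2.045 -1.27   1.253 -1.027]
hover 0.0 [-0.564  0.508 -0.036  1.171  0.374  1.773 -0.702] [0.593 0.193 0.283]
place 0.0 [-0.555  0.602 -0.047  1.368  0.376  1.502 -0.809]Traceback (most recent call last):
  File "<stdin>", line 10, in <module>
AttributeError: 'float' object has no attribute 'round'
```

```bash
python3 - <<'E'
from carry import *
s=r.read_state(); q=np.array(s["joint_positions"]); x0=np.array(s["ee_pos"]);A0=R.from_quat(s["eef_rot"])
q1,c1=ik(x0+[0,0,.17],A0,q)
B=place(); gp=np.array([.594,.202,.30]); xp=gp+.019*B.apply([0,0,1])
q2,c2=ik(xp,B,np.array([-.552,.5,-.047,1.372,.377,1.5,-.808]))
N=30;L=None
for i in range(0,N+1,2):
    qq=q1+(q2-q1)*i/N; x,A=fk2(qq,PAR); cz=x+A.apply(C)
    print(i,(x-x0).round(3).tolist(),(A*A0.inv()).as_rotvec().round(2).tolist(),"ang",round(float((A*L.inv()).magnitude()),3) if L else 0,"low",cz[cz[:,2].argmin()]); L=A
E
```

```text
0 [0.0, -0.0, 0.17] [-0.0, 0.0, 0.0] ang 0 low [ 0.585 -0.164  0.282]
2 [0.013, 0.049, 0.162] [-0.08, 0.02, 0.19] ang 0.212 low [ 0.581 -0.103  0.266]
4 [0.019, 0.093, 0.151] [-0.17, 0.04, 0.38] ang 0.21 low [ 0.568 -0.051  0.246]
6 [0.021, 0.133, 0.138] [-0.26, 0.05, 0.57] ang 0.208 low [ 0.551 -0.008  0.224]
8 [0.019, 0.168, 0.125] [-0.35, 0.07, 0.76] ang 0.206 low [0.531 0.025 0.202]
10 [0.017, 0.197, 0.111] [-0.44, 0.08, 0.94] ang 0.205 low [0.51  0.048 0.179]
12 [0.014, 0.222, 0.097] [-0.54, 0.1, 1.12] ang 0.203 low [0.491 0.062 0.158]
14 [0.014, 0.242, 0.085] [-0.64, 0.11, 1.29] ang 0.201 low [0.477 0.069 0.139]
16 [0.015, 0.26, 0.076] [-0.74, 0.12, 1.46] ang 0.2 low [0.468 0.07  0.123]
18 [0.02, 0.276, 0.07] [-0.86, 0.14, 1.62] ang 0.198 low [0.467 0.067 0.113]
20 [0.029, 0.292, 0.067] [-0.98, 0.15, 1.77] ang 0.196 low [0.473 0.063 0.107]
22 [0.04, 0.311, 0.07] [-1.12, 0.17, 1.91] ang 0.194 low [0.487 0.061 0.109]
24 [0.054, 0.333, 0.077] [-1.26, 0.18, 2.04] ang 0.191 low [0.506 0.063 0.117]
26 [0.069, 0.36, 0.091] [-1.42, 0.2, 2.16] ang 0.188 low [0.531 0.072 0.134]
28 [0.083, 0.393, 0.11] [-1.59, 0.21, 2.25] ang 0.185 low [0.558 0.09  0.158]
30 [0.094, 0.434, 0.136] [-1.77, 0.22, 2.32] ang 0.182 low [0.584 0.118 0.19 ]
```

Request:
arm_command --xyz '[[0, 0, 0.04], [0, 0, 0.08], [0, 0, 0.12], [0, 0, 0.15], [0, 0, 0.17], [0, 0, 0.18], [0.007, 0.025, 0.18], [0.013, 0.049, 0.18], [0.016, 0.07, 0.18], [0.019, 0.093, 0.18], [0.02, 0.113, 0.18], [0.021, 0.133, 0.18], [0.02, 0.15, 0.18], [0.019, 0.168, 0.18], [0.018, 0.182, 0.18], [0.017, 0.197, 0.18], [0.015, 0.21, 0.18], [0.014, 0.222, 0.18], [0.014, 0.222, 0.18], [0.014, 0.222, 0.18]]' --rot '[[0, 0, 0], [0, 0, 0], [0, 0, 0], [0, 0, 0], [0, 0, 0], [0, 0, 0], [-0.04, 0.01, 0.095], [-0.08, 0.02, 0.19], [-0.125, 0.03, 0.285], [-0.17, 0.04, 0.38], [-0.215, 0.045, 0.475], [-0.26, 0.05, 0.57], [-0.305, 0.06, 0.665], [-0.35, 0.07, 0.76], [-0.395, 0.075, 0.85], [-0.44, 0.08, 0.94], [-0.49, 0.09, 1.03], [-0.54, 0.1, 1.12], [-0.54, 0.1, 1.12], [-0.54, 0.1, 1.12]]'

```text
time: 12.83
ee_pos: [0.5127, -0.0165, 0.3268]
eef_rot: [0.92, 0.083, 0.049, -0.38]
ft_force: [0.0, -0.2, -1.3]
width: 0.0043
grip_force: 45.0
```

```bash
python3 - <<'E'
from carry import *
rec()
s=r.read_state(); q=np.array(s["joint_positions"]); x0=np.array(s["ee_pos"]);A0=R.from_quat(s["eef_rot"]);print(q,s["width"],s["ft_force"])
B=place(); gp=np.array([.594,.202,.335]); xp=gp+.019*B.apply([0,0,1])
q2,c2=ik(xp,B,np.array([-.552,.5,-.047,1.372,.377,1.5,-.808])); print(c2,q2)
N=18;L=A0
for i in range(0,N+1):
    qq=q+(q2-q)*i/N; x,A=fk2(qq,PAR); cz=x+A.apply(C)
    print(i,(x-x0).round(3).tolist(),(A*A0.inv()).as_rotvec().round(3).tolist(),"ang",round(float((A*L.inv()).magnitude()),3),"low",cz[cz[:,2].argmin()]); L=A
E
```

```text
[ 1.211  0.364 -1.     1.572 -0.467  1.533 -1.116] 0.004313283494453263 [ 0.027 -0.15  -1.323]
4.013692776443578e-05 [-0.567  0.501 -0.032  1.109  0.378  1.837 -0.676]
0 [-0.0, 0.001, -0.0] [-0.001, 0.0, 0.0] ang 0.001 low [0.49  0.064 0.24 ]
1 [0.002, 0.009, -0.011] [-0.048, -0.001, 0.079] ang 0.092 low [0.486 0.066 0.225]
2 [0.004, 0.016, -0.021] [-0.096, -0.002, 0.158] ang 0.093 low [0.483 0.067 0.212]
3 [0.007, 0.024, -0.03] [-0.145, -0.003, 0.237] ang 0.093 low [0.481 0.067 0.199]
4 [0.011, 0.032, -0.039] [-0.195, -0.005, 0.317] ang 0.094 low [0.48  0.066 0.187]
5 [0.014, 0.039, -0.047] [-0.246, -0.007, 0.396] ang 0.094 low [0.481 0.065 0.177]
6 [0.019, 0.047, -0.054] [-0.299, -0.01, 0.475] ang 0.095 low [0.482 0.064 0.168]
7 [0.023, 0.055, -0.06] [-0.352, -0.014, 0.554] ang 0.096 low [0.485 0.062 0.16 ]
8 [0.028, 0.064, -0.064] [-0.408, -0.018, 0.633] ang 0.096 low [0.489 0.061 0.155]
9 [0.034, 0.073, -0.067] [-0.464, -0.024, 0.711] ang 0.096 low [0.495 0.06  0.151]
10 [0.04, 0.083, -0.069] [-0.522, -0.03, 0.788] ang 0.097 low [0.502 0.06  0.149]
11 [0.046, 0.094, -0.068] [-0.582, -0.038, 0.864] ang 0.097 low [0.51  0.061 0.15 ]
12 [0.052, 0.106, -0.066] [-0.644, -0.047, 0.939] ang 0.097 low [0.52  0.063 0.153]
13 [0.059, 0.119, -0.062] [-0.707, -0.057, 1.012] ang 0.097 low [0.53  0.067 0.158]
14 [0.065, 0.134, -0.055] [-0.773, -0.07, 1.083] ang 0.097 low [0.541 0.072 0.166]
15 [0.07, 0.151, -0.047] [-0.84, -0.084, 1.152] ang 0.097 low [0.552 0.08  0.177]
16 [0.075, 0.169, -0.036] [-0.909, -0.1, 1.218] ang 0.097 low [0.563 0.09  0.19 ]
17 [0.078, 0.188, -0.024] [-0.98, -0.119, 1.281] ang 0.096 low [0.574 0.103 0.206]
18 [0.08, 0.21, -0.009] [-1.053, -0.14, 1.34] ang 0.096 low [0.584 0.118 0.225]
```

Request:
arm_command --xyz '[[0.002, 0.009, 0], [0.004, 0.016, 0], [0.007, 0.024, 0], [0.011, 0.032, 0], [0.014, 0.039, 0], [0.019, 0.047, 0], [0.023, 0.055, 0], [0.028, 0.064, 0], [0.034, 0.073, 0], [0.04, 0.083, 0], [0.046, 0.094, 0], [0.052, 0.106, 0], [0.059, 0.119, 0], [0.065, 0.134, 0], [0.07, 0.151, 0], [0.075, 0.169, 0], [0.078, 0.188, -0.005], [0.08, 0.21, -0.009], [0.08, 0.21, -0.009], [0.08, 0.21, -0.009]]' --rot '[[-0.048, -0.001, 0.079], [-0.096, -0.002, 0.158], [-0.145, -0.003, 0.237], [-0.195, -0.005, 0.317], [-0.246, -0.007, 0.396], [-0.299, -0.01, 0.475], [-0.352, -0.014, 0.554], [-0.408, -0.018, 0.633], [-0.464, -0.024, 0.711], [-0.522, -0.03, 0.788], [-0.582, -0.038, 0.864], [-0.644, -0.047, 0.939], [-0.707, -0.057, 1.012], [-0.773, -0.07, 1.083], [-0.84, -0.084, 1.152], [-0.909, -0.1, 1.218], [-0.98, -0.119, 1.281], [-1.053, -0.14, 1.34], [-1.053, -0.14, 1.34], [-1.053, -0.14, 1.34]]'

```text
time: 14.5
ee_pos: [0.5913, 0.1933, 0.316]
eef_rot: [0.727, 0.646, -0.174, 0.154]
ft_force: [0.2, -1.2, -1.2]
width: 0.0051
grip_force: 45.0
```

```bash
python3 - <<'E'
from carry import *
from h import *
np.set_printoptions(precision=3,suppress=True)
rec()
s=r.read_state();x=np.array(s["ee_pos"]);A=R.from_quat(s["eef_rot"]);B=place()
print(s["joint_positions"],s["width"],"rot err",(B*A.inv()).as_rotvec(),"grasp",x-A.apply([0,0,.019]),A.apply([0,1,0]))
print("pred corners",x+A.apply(C))
a=r.camera("top"); b=r.camera("scene")
for c in x+A.apply(C): print(proj("scene",c))
for cam in("scene","top"):
 for l in("board_near","board_centre","rack_bay"):print(cam,l,[(w(cam,d["at"]),round(d["conf"],2)) for d in r.spot_point(l,cam)[:3]])
c=np.hstack([cv2.resize(a[140:260,170:290],(400,400),interpolation=3),cv2.resize(b[170:330,240:400],(400,400),interpolation=3)])
cv2.imwrite("pics/h.png",c[:,:,::-1])
E
```

```text
[-0.069  0.648 -0.92   1.083  0.787  2.002 -0.899] 0.005064993791239712 rot err [-0.001 -0.001 -0.003] grasp [0.592 0.202 0.333] [ 0.993 -0.119 -0.001]
pred corners [[0.602 0.286 0.343]
 [0.582 0.117 0.343]
 [0.602 0.286 0.223]
 [0.582 0.118 0.223]]
[368.425 200.823]
[314.082 161.617]
[359.455 238.536]
[310.541 198.977]
scene board_near [(array([ 0.409, -0.049, -0.002]), 0.95), (array([0.591, 0.198, 0.343]), 0.89)]
scene board_centre [(array([ 0.382, -0.084,  0.004]), 0.59), (array([0.594, 0.198, 0.285]), 0.58)]
scene rack_bay [(array([0.594, 0.204, 0.023]), 0.83)]
top board_near [(array([ 0.409, -0.051,  0.006]), 0.66), (array([0.595, 0.196, 0.347]), 0.5), (array([0.502, 0.212, 0.022]), 0.39)]
top board_centre [(array([0.596, 0.195, 0.277]), 0.58), (array([ 0.39 , -0.084, -0.002]), 0.56)]
top rack_bay [(array([0.592, 0.198, 0.026]), 0.69)]
```

View pics/h.png

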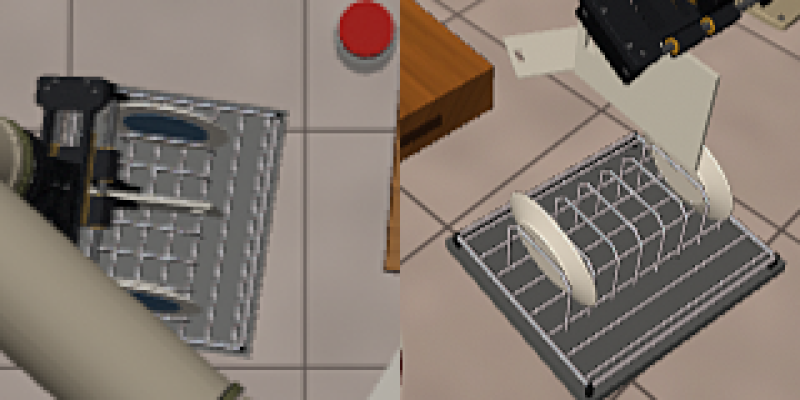

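The predicted board corners agree with the scene image: (720,77) and (699,171) in the crop, against about (718,75) and (700,170) seen. The board hangs level over the middle bay, so I'll lower it.

Request:
arm_command --xyz '[[0.002, 0, -0.01], [0.002, 0, -0.03], [0.002, 0, -0.05], [0.002, 0, -0.07], [0.002, 0, -0.09], [0.002, 0, -0.11], [0.002, 0, -0.125], [0.002, 0, -0.14], [0.002, 0, -0.155], [0.002, 0, -0.17], [0.002, 0, -0.18], [0.002, 0, -0.18], [0.002, 0, -0.18]]' --rot '[[0, 0, 0], [0, 0, 0], [0, 0, 0], [0, 0, 0], [0, 0, 0], [0, 0, 0], [0, 0, 0], [0, 0, 0], [0, 0, 0], [0, 0, 0], [0, 0, 0], [0, 0, 0], [0, 0, 0]]'

```text
time: 15.98
ee_pos: [0.5945, 0.1918, 0.1379]
eef_rot: [0.729, 0.644, -0.173, 0.155]
ft_force: [0.3, 0.0, -0.7]
width: 0.0045
grip_force: 45.0
```

Request:
arm_command --xyz '[[0, 0, -0.004], [0, 0, -0.008], [0, 0, -0.012], [0, 0, -0.012]]' --rot '[[0, 0, 0], [0, 0, 0], [0, 0, 0], [0, 0, 0]]'

```text
time: 16.32
ee_pos: [0.5945, 0.1916, 0.1254]
eef_rot: [0.729, 0.644, -0.173, 0.155]
ft_force: [-0.5, -0.1, -0.6]
width: 0.0047
grip_force: 45.0
```

Request:
arm_command --xyz '[[0, 0, -0.002], [0, 0, -0.004], [0, 0, -0.005], [0, 0, -0.005]]' --rot '[[0, 0, 0], [0, 0, 0], [0, 0, 0], [0, 0, 0]]'

```text
time: 16.65
ee_pos: [0.5946, 0.1917, 0.1209]
eef_rot: [0.729, 0.644, -0.173, 0.155]
ft_force: [0.3, -0.9, -1.6]
width: 0.0048
grip_force: 45.0
```

```bash
python3 - <<'E'
from h import *
a=r.camera("top"); b=r.camera("scene")
c=np.hstack([cv2.resize(a[140:260,170:290],(400,400),interpolation=3),cv2.resize(b[190:330,240:380],(400,400),interpolation=3)])
cv2.imwrite("pics/p.png",c[:,:,::-1])
print(r.read_state()["ft_force"])
for cam in("scene","top"):print([(w(cam,d["at"]),round(d["conf"],2)) for d in r.spot_point("board_centre",cam)[:3]])
E
```

```text
[ 0.44460134  0.20566728 -1.48704485]
[(array([ 0.38375934, -0.08179681,  0.00274089]), 0.82), (array([0.59485229, 0.19772325, 0.08571199]), 0.59)]
[(array([ 0.39017499, -0.08477061, -0.00367757]), 0.85), (array([0.59952597, 0.19345452, 0.08382238]), 0.38)]
```

View pics/p.png

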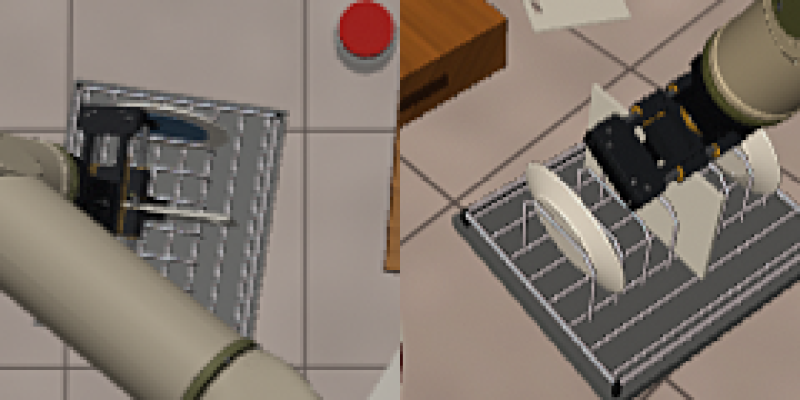

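The board is between the U wires of the middle bay, and the plates look undisturbed. The wrist force shows no floor contact yet, so I'll lower a little more.

Request:
arm_command --xyz '[[0, 0, -0.001], [0, 0, -0.002], [0, 0, -0.003], [0, 0, -0.003]]' --rot '[[0, 0, 0], [0, 0, 0], [0, 0, 0], [0, 0, 0]]'

```text
time: 17.18
ee_pos: [0.595, 0.1916, 0.1201]
eef_rot: [0.73, 0.643, -0.172, 0.156]
ft_force: [-1.1, -2.5, 11.5]
width: 0.0049
grip_force: 45.0
```

Request:
arm_command --xyz '[[0, 0, 0.0015], [0, 0, 0.0015], [0, 0, 0.0015], [0, 0, 0.0015], [0, 0, 0.0015], [0, 0, 0.0015], [0, 0, 0.0015], [0, 0, 0.0015], [0, 0, 0.0015]]' --rot '[[0, 0, 0], [0, 0, 0], [0, 0, 0], [0, 0, 0], [0, 0, 0], [0, 0, 0], [0, 0, 0], [0, 0, 0], [0, 0, 0]]' --grip 0.4

```text
time: 17.93
ee_pos: [0.5946, 0.1918, 0.1195]
eef_rot: [0.729, 0.644, -0.173, 0.155]
ft_force: [-0.3, 0.9, -0.2]
width: 0.0348
grip_force: 0.0
```

Request:
arm_command --xyz '[[0, 0, 0.005], [0, 0, 0.015], [0, 0, 0.03], [0, 0, 0.05], [0, 0, 0.08], [0, 0, 0.11], [0, 0, 0.14], [0, 0, 0.17], [0, 0, 0.19], [0, 0, 0.19]]' --rot '[[0, 0, 0], [0, 0, 0], [0, 0, 0], [0, 0, 0], [0, 0, 0], [0, 0, 0], [0, 0, 0], [0, 0, 0], [0, 0, 0], [0, 0, 0]]'

```text
time: 18.77
ee_pos: [0.5948, 0.1929, 0.316]
eef_rot: [0.73, 0.644, -0.169, 0.155]
ft_force: [-0.9, 0.5, 0.7]
width: 0.0344
grip_force: 0.0
```

```bash
python3 - <<'E'
from h import *
a=r.camera("top"); b=r.camera("scene")
c=np.hstack([cv2.resize(a[140:260,170:290],(400,400),interpolation=3),cv2.resize(b[190:330,240:380],(400,400),interpolation=3)])
cv2.imwrite("pics/e.png",c[:,:,::-1])
print(r.read_state()["ft_force"],r.read_state()["width"])
for l in("board_centre","plate_front","plate_back"):
 for cam in("scene","top"):print(l,[(w(cam,d["at"]),round(d["conf"],2)) for d in r.spot_point(l,cam)[:3]])
E
```

```text
[-0.74588117  0.25636987 -0.53971368] 0.03502670246757408
board_centre [(array([0.59571295, 0.19842178, 0.08802528]), 0.98), (array([ 0.38192235, -0.08631171,  0.00047348]), 0.98), (array([ 0.50862441, -0.23250642,  0.08522463]), 0.44)]
board_centre [(array([ 0.39043204, -0.08677846, -0.00444076]), 0.83), (array([0.60060237, 0.19714408, 0.08286402]), 0.53)]
plate_front [(array([0.50070018, 0.21858048, 0.02634797]), 0.9)]
plate_front [(array([0.50073435, 0.21046005, 0.02137554]), 0.67)]
plate_back [(array([0.68775026, 0.19322154, 0.02029034]), 0.7), (array([ 0.51173889, -0.23291857,  0.0849598 ]), 0.66)]
plate_back [(array([0.68983297, 0.19095584, 0.02303874]), 0.6), (array([ 0.7415087 , -0.10324773,  0.09169765]), 0.25)]
```

View pics/e.png

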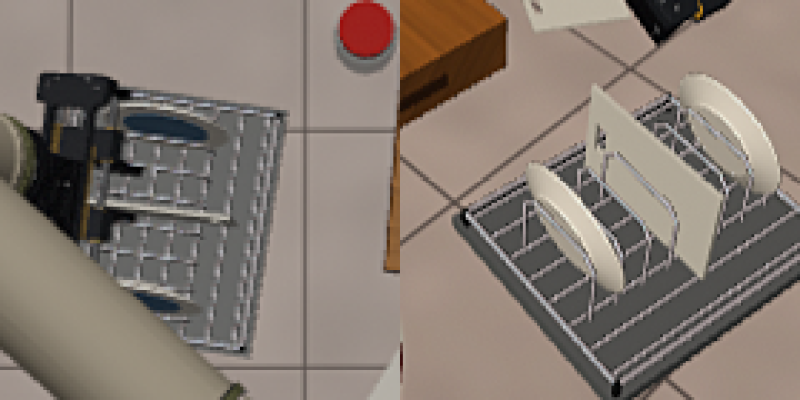

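The board stands on edge in the middle bay, centred near (650,180). The plates are unmoved and the gripper is clear.

Request:
arm_command --xyz '[[0, 0, 0], [0, 0, 0], [0, 0, 0], [0, 0, 0], [0, 0, 0], [0, 0, 0]]' --rot '[[0, 0, 0], [0, 0, 0], [0, 0, 0], [0, 0, 0], [0, 0, 0], [0, 0, 0]]'

```text
time: 19.67
ee_pos: [0.5946, 0.1918, 0.3096]
eef_rot: [0.729, 0.644, -0.173, 0.155]
ft_force: [-0.1, -0.3, -0.3]
width: 0.0349
grip_force: 0.0
```

```bash
python3 -c "
from bench import r
print(r.close_job())"
```

```text
the job is handed in; nothing more can be done
None
```

The board stands on edge in the rack's middle bay, let go, with the gripper clear and the plates where they were; I handed the job in after about 20 s on the robot's clock, and no verdict came back.

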